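# Load a flux barrel into the bench dispenser and set its wheel

## Robot

A 6-joint arm with a two-finger parallel gripper is mounted at the origin on the work surface. World frame = base frame: x ahead of the robot, y to its left, z up, the work surface at z = 0. Lengths are in m, angles in degrees, forces in N, time in s.
With the tool pointing down it reaches from about 0.275 to 0.85 m from the base axis. Payload 19 kg.
Tool frame: the origin (TCP) lies at the very end of the fingers, on their centre line; the grasp point (between the pads) lies 19 mm behind it; z points along the fingers, y is the direction in which the jaws open and shut (so a half turn about z gives the same grasp; the last joint's range is limited). The gripper opens to 85 mm and grips with 20 to 120 N. Pads are 22 mm wide; open, the fingers measure 114 mm over their backs; the gripper's body (76 mm by 85 mm) begins 54 mm behind the grasp point. The pads swing forward as they close: fully open they stand 13 mm farther back than shut.
Start: joints at [-75.688, 8.623, 82.357, -0, 89.026, -7.678], TCP at [0.215, -0.533, 0.231] pointing down, gripper open.
Joint ranges: [-160.23, 160.23], [-39.13, 120.54], [6.94, 153.29], [-79.49, 259.48], [9.18, 160.14], [-161.06, 161.06]. Speed limits (degrees/s): [108.29, 108.29, 127.2, 172.46, 172.46, 172.46].

## Interface

Orientations are given as [roll, pitch, yaw] about the fixed x, y, z axes, in that order (R = Rz(yaw) Ry(pitch) Rx(roll)).
In Python, from plant import r, fingers, kinematics, grab_frame, spotter, status gives the robot as it stands. Calls block until the motion is done:
- r.movep(position, orientation): joint-space move of the TCP to a pose.
- r.line_to(position, speed=0.15, frame=None, threshold=None): straight line of the TCP; frame=None keeps the orientation; speed is the mean speed in m/s. With threshold (N) it stops when the force on the tool has changed by that much, and returns True; else False.
- r.movej(angles): joint-space move.
- fingers.gripper_to(opening): opening from 0.0 (shut) to 1.0 (fully open); the grip force is fixed at half the most; returns when the fingers have stopped.
- r.wait(seconds).
- kinematics.ik(position, orientation): joint angles nearest the present ones, or None.
- grab_frame(name): name is "side" or "top" or "wrist"; returns a dict with "img" (480x640x3 uint8, red, green, blue), "mtx" (3x3 intrinsics, pixels), "distortion" ([k1, k2, p1, p2, k3] as OpenCV has them; the pictures are not rectified), "R" (3x3) and "t" (3): a world point X has camera coordinates R X + t; the wrist camera has in their place "T_tool_cam" (4x4, takes a point from camera to tool coordinates, whose origin is the TCP and whose axes are the flange's). Camera axes: x right, y down, z forward; pixel columns grow to the right and rows downward; lengths in m; the calibration is good to about 2 mm. A picture is of the moment at which its call begins: read the wrist's pose just before it. There is no depth.
A pose or a line that the arm cannot do raises r.IKError and nothing moves.
- r.sign_off(): hands the job in, once; it reports no verdict.
Trained networks look in the newest picture that a camera, given by its name, has taken for a name from the list of things; names that differ only in an ending like _2 or _b are one class to them, and where a whole thing is asked for, a point or a joint stands for the part that bears it (a point fixed in the world has none). Each returns a list of dicts, best first, with "p" (0 to 1); they miss things now and then, are a little off and sometimes report something else, mostly with a low value. They report only what shows in the picture. A call takes as long as a camera call. They do not tell look-alikes from the thing itself.
- spotter.silhouettes(target, camera): "mask" (480x640 bool, what is visible of it) and "box" ([left, top, width, height] in pixels, round what is visible of it).
Readings, each from a call of its own:
- status.read_clock(): time.
- status.read_joint_pos(): joint angles.
- status.read_qd(): joint speeds.
- status.read_tau(): joint torques, N m.
- status.read_position(): TCP position.
- status.read_tool_rot(): TCP orientation.
- status.read_ft_force(): force on the tool from outside, world axes, zero at the start.
- status.read_moment(): the same for the moment, N m.
- status.read_gripper_width(): opening from 0.0 (shut) to 1.0 (fully open).
Only numpy, scipy, OpenCV 4.12 (cv2) and the standard library are available. Lean on these libraries where they do the work, as an engineer would, in place of code of your own. Each camera call takes 0.05 s, during which the arm holds its last target.

## Task

Load the white flux barrel into the dispenser: turn the sprung clamp bar aside, lay the barrel in the two vee saddles with its nozzle pointing away from the number wheel and its ears in the gap before the stop plate, then lift the bar, bring it squarely back across the barrel and let it down on it. Also roll the numbered thumbwheel up the slope until the 5 stands between the two index marks. Leave the reel, the jar and the board tray where they stand.

Things in the scene. Friction and masses are not known exactly. Their poses are not given: they have to be found in the camera images.
- unit: Grey bench dispenser, fixed; base slab 215 (x, -100 to +115) x 320 (y, -165 to +155) x 30 mm high. Origin: on the bench below it; x to its back, y to its left, z up. Left part (y 47 to 153): housing with sloping panel, number wheel and hood; right part: cradle and clamp. All points on it but the knob have its axes.
- hood_edge (a point): Middle of the lower front edge of the hood that overhangs the wheel: hood bottom 157, top 191 mm above the bench, y +-56 mm, 100 mm deep behind this edge. A tool cannot come straight down on the wheel: lean it 30 to 45 degrees, upper end to the unit's front (-x), fingers pointing down and to the back. Behind the wheel (from 22 mm behind its axle) cheeks 6 mm thick, 94 mm apart.
- wheel_axle (a point): Centre of the number wheel, on its axle (along the unit's y), 75 mm up. Drum radius 34 mm (number tiles to 36), width 26 mm; eight straight ribs, 4 mm thick, 26 mm wide, reach out to radius 50 mm, 45 degrees apart; numbers 0 to 7 stand between ribs. The sloping panel beside the wheel lies 10 mm out from the axle along the index direction, so the wheel stands 40 mm proud.
- index_mark (a point): Point 50 mm out from the axle in the index direction n = (-0.574, 0, 0.819) of the unit (normal of the panel, 35 degrees from vertical, leaning to the front). Up the slope is t = (0.819, 0, 0.574). White lines on the panel either side of the wheel show n. The number in line with them is set; ribs then stand 22.5 degrees either side of n.
- wheel (a joint): Wheel angle, rad: number k is exactly at the marks at k x 0.7854 (5 at 3.927). Grows as the exposed side is rolled up the slope, to the back. Stops just below 0 and just above 7. No clicks: friction (0.06 N m, about 1.2 N at a rib's edge) holds it where left. Starts 1 to 3.3 steps short of 5.
- cradle_seat (a point): Where the seated barrel's centre lies, 65 mm above the bench; the barrel then lies along the unit's y. Two aluminium vee saddles (45 degree flanks, 14 mm thick, 50 mm wide, tops 3 mm below the barrel's axis) are centred 31 mm to either side along y. Between and beside them only the slab, 35 mm below this point.
- stop_plate (a point): Face of the upright stop plate (70 mm wide, top 70 mm above the bench), 56 mm to the left (+y) of the seat. The left saddle's outer face is 38 mm from the seat: the barrel's ears go into this 18 mm gap.
- clamp_post (a point): On the axis of the clamp's fixed steel post, 100 mm above the bench, 85 mm behind (+x) the seat. Radius 8 mm (sliding collar 12.5), top 145 mm above the bench. The bar slides up it and turns about it.
- clamp_knob (a point): Centre of the black upright round knob (diameter 22, 36 mm tall; 90 to 126 mm above the bench when down) on the free end of the clamp bar, 115 mm from the post's axis. Bar 18 mm wide, 10 thick; underside 80 mm above the bench when down, 3 mm below the top of a seated barrel (83): lift it 8 mm or more to pass over the barrel.
- clamp_lift (a joint): Height of the bar above its lowest position, m, 0 to 0.035. A spring pushes it down (3 N at the bottom, 6 N at the top, with its weight); it sinks back when released. Resting on a seated barrel it reads 0.003.
- clamp_turn (a joint): Turn of the bar about the post, rad: 0 (a stop) = squarely across the cradle, pointing to the unit's front (-x); grows anticlockwise seen from above as it is turned aside to the unit's right; 1.57 = pointing to -y; stop at 1.9. Light friction. Starts 0 to 0.6.
- barrel_center (a point): Centre of the loose white flux barrel (90 to 170 g): cylinder of diameter 36, length 100 mm along this point's y; steel nozzle (12 across, 25 long) at its -y end; flat ears (58 wide along x, 34 tall, 6 thick, centred 47 mm from here) at its +y end keep it from rolling. It starts on the bench, axis 18 mm up, left or right of the unit.
- barrel_nozzle (a point): Tip of the barrel's nozzle, on its axis 75 mm from its centre.
- reel: Bystander: upright grey wire reel, 64 mm across, 56 mm tall; origin mid-underside. Stands on the side of the unit where the barrel does not lie.
- jar: Bystander: white jar with black lid, 52 mm across, 70 mm tall, in front of the unit; origin mid-underside.
- tray: Bystander: black open tray of circuit boards, 100 x 150 mm, up to 56 mm high, right of the unit towards the back; origin mid-underside.
Not all that is in view belongs to the job. Leave any black or red look-alike of the part that bears barrel_center alone.

How it is judged (in metres and radians):
At the end, for the whole second after the job is handed in: Barrel at rest in the saddles, centre within 11 mm of the seat, axis within 4.5 degrees, nozzle to the unit's right; clamp bar across it (turn < 0.12 rad), down (lift < 7 mm) and pressing on it; wheel at 5 within 0.15 rad (8.5 degrees); all released (distance between barrel_center and cradle_seat below 0.011 m and angle between the y axis of barrel_center and the y axis of unit, either way round below 0.08 rad and y of barrel_nozzle in the frame of cradle_seat below -0.05 m and value of joint clamp_turn below 0.12 rad and value of joint clamp_lift below 0.007 m and contact force between clamp_turn and barrel above 0.5 N and value of joint wheel between 3.777 and 4.077 rad and linear speed of barrel below 0.02 m/s); the robot touches nothing.
It fails at once if the reel is pushed more than 30 mm or tipped (distance of reel from where it was at the start of the episode above 0.03 m or angle between reel's own z axis and vertical above 0.35 rad).
It fails at once if the jar is pushed more than 30 mm or tipped (distance of jar from where it was at the start of the episode above 0.03 m or angle between jar's own z axis and vertical above 0.35 rad).
It fails at once if the tray is pushed more than 30 mm or tipped (distance of tray from where it was at the start of the episode above 0.03 m or angle between tray's own z axis and vertical above 0.35 rad).
It also fails if it takes over 72 s, if anything falls off the work surface, if the arm or the gripper's body presses on something with over 40 N, if the wrist force passes 120 N, or if a joint passes its speed limit or range.

## Working session

There is one attempt and no reset: what is moved stays moved. The work goes in short steps, each a Python script; the robot and the scene stay as the last script left them, time stands still between calls to the robot, and variables do not carry over. Pictures are saved under pics/ and viewed, and the job is handed in when it is done.

```bash
ls; mkdir -p pics; python3 - <<'E'
from plant import *
import cv2
print(status.read_clock())
for c in ["side","top"]:
    f=grab_frame(c); cv2.imwrite(f"pics/{c}0.png",f["img"][:,:,::-1]); print(c,f["mtx"].tolist(),f["distortion"],f["R"].tolist(),f["t"].tolist())
    for n in ["unit","barrel_center","clamp_knob","clamp_turn","wheel","reel","jar","tray","clamp_post","cradle_seat"]:
        try: print(n,[(round(d["p"],2),d["box"]) for d in spotter.silhouettes(n,c)])
        except Exception as e: print(n,e)
f=grab_frame("wrist"); cv2.imwrite("pics/wrist0.png",f["img"][:,:,::-1]); print(f["mtx"],f["T_tool_cam"])
print(status.read_clock())
E
```

```text
pics
0.0
side [[458.4041140951369, 0.0, 311.0102922327356], [0.0, 458.4041140951369, 245.38006159758558], [0.0, 0.0, 1.0]] [-0.03001838  0.          0.          0.          0.        ] [[-0.9567519782391457, -0.29090002216818917, -0.0016820338961480849], [-0.17633718971863607, 0.5845412950418207, -0.7919701193308778], [0.23136734354185448, -0.7574223732458518, -0.6105575327919616]] [0.5342192154191756, 0.20981975776433928, 0.7958867957923793]
unit [(0.98, [198.2, 206.4, 154.0, 140.1])]
barrel_center [(0.97, [361.6, 191.7, 37.3, 33.8]), (0.95, [416.6, 215.8, 54.4, 21.6]), (0.82, [370.4, 315.8, 60.1, 50.8]), (0.74, [196.4, 217.8, 19.2, 10.7])]
clamp_knob [(0.71, [288.7, 215.4, 56.9, 23.3])]
clamp_turn [(0.91, [291.3, 217.9, 51.7, 21.0]), (0.53, [361.7, 192.5, 36.2, 35.0])]
wheel [(0.95, [244.9, 264.4, 50.0, 38.1])]
reel [(0.63, [293.2, 429.5, 43.6, 47.2])]
jar [(0.93, [388.2, 251.9, 24.4, 42.8])]
tray [(0.84, [289.0, 166.6, 44.7, 46.1]), (0.57, [198.9, 205.2, 151.3, 143.1])]
clamp_post []
cradle_seat [(0.63, [198.6, 206.6, 152.3, 140.2])]
top [[493.436916408072, 0.0, 316.99055117815055
[... 696 characters left out ...]
(0.9, [269.6, 230.0, 15.9, 27.2])]
reel [(0.82, [144.6, 294.9, 34.5, 30.9]), (0.17, [240.3, 175.3, 155.6, 113.7])]
jar [(0.9, [339.5, 334.6, 21.7, 19.6]), (0.18, [240.1, 174.1, 160.8, 115.4])]
tray [(0.67, [437.3, 188.0, 75.7, 54.1])]
clamp_post []
cradle_seat [(0.68, [241.7, 174.4, 156.9, 119.0])]
[[338.77651374   0.         317.84135344]
 [  0.         338.77651374 240.56700282]
 [  0.           0.           1.        ]] [[-2.10465076e-04 -9.48505341e-01 -3.16761068e-01  8.13734645e-02]
 [ 9.99999895e-01 -7.03314853e-05 -4.53828702e-04 -7.33727952e-04]
 [ 4.08180671e-04 -3.16761130e-01  9.48505256e-01 -1.42325784e-01]
 [ 0.00000000e+00  0.00000000e+00  0.00000000e+00  1.00000000e+00]]
1.15
```

View pics/top0.png

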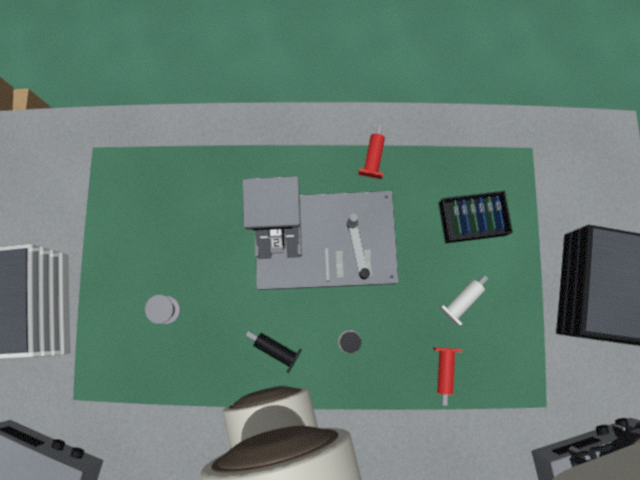

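View pics/side0.png

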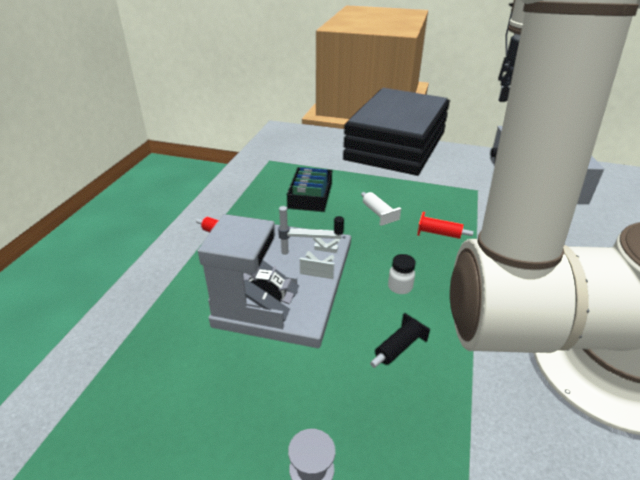

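View pics/wrist0.png

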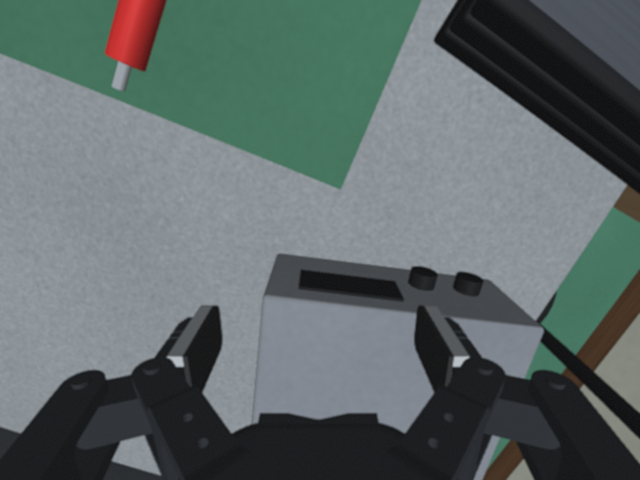

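The white barrel lies at top-view (465,300), side-view (380,207). The red ones at (374,155) and (446,372) and the black one at (275,350) are look-alikes. I'll enlarge these views.

```bash
cat > h.py <<'E'
from plant import *
import numpy as np, cv2
from scipy.spatial.transform import Rotation as Ro
def Rt(f,T=None):
    if "R" in f: return np.array(f["R"]),np.array(f["t"])
    M=T@np.array(f["T_tool_cam"]); R=M[:3,:3].T; return R,-R@M[:3,3]
def tool():
    T=np.eye(4);T[:3,:3]=Ro.from_euler('xyz',status.read_tool_rot(),degrees=True).as_matrix();T[:3,3]=status.read_position();return T
def proj(f,X,T=None):
    R,t=Rt(f,T); return cv2.projectPoints(np.atleast_2d(np.array(X,float)),cv2.Rodrigues(R)[0],t,np.array(f["mtx"]),np.array(f["distortion"]))[0][:,0]
def ray(f,uv,z,T=None):
    R,t=Rt(f,T); p=cv2.undistortPoints(np.array(uv,float).reshape(-1,1,2),np.array(f["mtx"]),np.array(f["distortion"]))[:,0]
    d=np.c_[p,np.ones(len(p))]@R; C=-R.T@t; return C+d*((z-C[2])/d[:,2])[:,None]
def crop(img,x,y,w,h,k,name):
    cv2.imwrite(name,cv2.resize(img[y:y+h,x:x+w],None,fx=k,fy=k,interpolation=cv2.INTER_CUBIC)[:,:,::-1])
E
python3 - <<'E'
from h import *
f=grab_frame("top"); crop(f["img"],235,165,190,140,4,"pics/topunit.png"); crop(f["img"],425,260,80,80,6,"pics/topbar.png")
for m in spotter.silhouettes("barrel_center","top"):
    mk=m["mask"].astype(np.uint8); M=cv2.moments(mk,True); c=(M["m10"]/M["m00"],M["m01"]/M["m00"]); print(c,f["img"][m["mask"]].mean(0),ray(f,[c],0.018))
print("unit corners z=.03",ray(f,[(257,289),(397,283),(393,192)],.03))
for n,z in (("reel",.03),("jar",.035),("tray",.02)):
    m=spotter.silhouettes(n,"top")[0]; M=cv2.moments(m["mask"].astype(np.uint8),True); print(n,ray(f,[(M["m10"]/M["m00"],M["m01"]/M["m00"])],z))
E
```

```text
(463.46062052505965, 300.17183770883054) [179.91408115 183.76372315 181.59665871] [[ 0.48486411 -0.35626351  0.018     ]]
(445.55037783375315, 371.43828715365237) [170.67632242  61.86775819  58.78211587] [[ 0.32552142 -0.31193509  0.018     ]]
(275.13867684478373, 349.01908396946567) [40.42875318 45.39694656 44.82442748] [[0.37248978 0.06972568 0.018     ]]
(373.5, 155.58016304347825) [162.80570652  57.63179348  54.94972826] [[ 0.8264975  -0.15385365  0.018     ]]
unit corners z=.03 [[ 0.5060239   0.1124748   0.03      ]
 [ 0.52233739 -0.20288991  0.03      ]
 [ 0.73366557 -0.19701444  0.03      ]]
reel [[0.45710553 0.32946803 0.03      ]]
jar [[ 0.39206324 -0.09447087  0.035     ]]
tray [[ 0.67901634 -0.3875786   0.02      ]]
```

View pics/topunit.png

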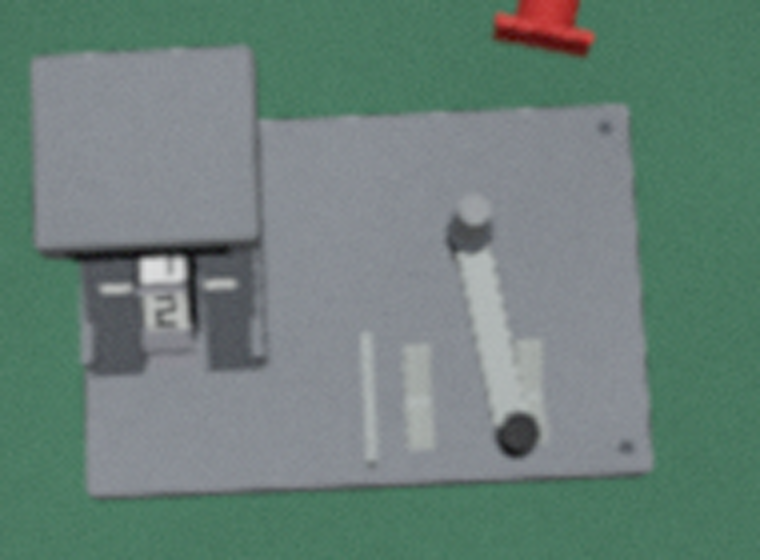

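View pics/topbar.png

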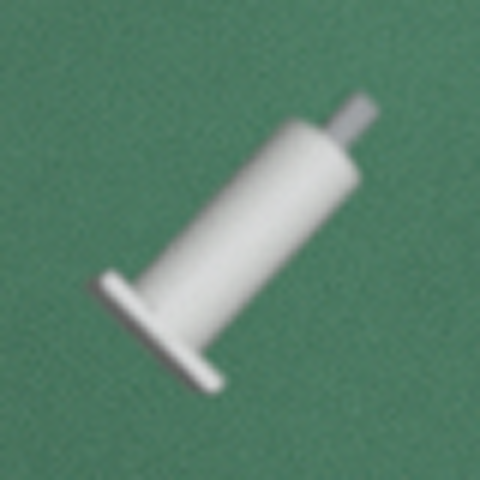

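```bash
python3 - <<'E'
from h import *
print(status.read_tool_rot(), status.read_position())
for yaw in (180,183,-177,90,0):
  print(yaw,kinematics.ik([0.57,-0.04,0.30],[180,0,yaw]))
r.movep([0.57,-0.04,0.31],[180,0,-177])
T=tool(); f=grab_frame("wrist")
np.save("T1.npy",T); np.save("w1.npy",f["img"]); cv2.imwrite("pics/w1.png",f["img"][::-1,::-1,::-1]); print(status.read_clock(),f["distortion"])
# predicted unit corners
yaw=np.radians(2.96);R=np.array([[np.cos(yaw),-np.sin(yaw)],[np.sin(yaw),np.cos(yaw)]])
for p in [(-.1,.155),(-.1,-.165),(.115,-.165)]:
  print(p,proj(f,[*(R@p+[.614,-.037]),.03],T))
E
```

```text
[-1.79993309e+02  2.05890495e-04  2.19904042e+01] [ 0.21528728 -0.53313018  0.23127166]
180 [ -11.73846623    7.43826192   75.8549805     0.           96.70675757
 -101.73846623]
183 [ -11.73846623    7.43826192   75.8549805     0.           96.70675757
 -104.73846623]
-177 [ -11.73846623    7.43826192   75.8549805     0.           96.70675757
 -104.73846623]
90 [-11.73846623   7.43826192  75.8549805    0.          96.70675757
 -11.73846623]
0 [-1.17384662e+01  7.43826192e+00  7.58549805e+01 -2.54444375e-14
  9.67067576e+01  7.82615338e+01]
3.6417 [-0.02779739  0.          0.          0.          0.        ]
(-0.1, 0.155) [[445.98692466 150.7951904 ]]
(-0.1, -0.165) [[182.42149093 151.13842922]]
(0.115, -0.165) [[201.60240499 308.11294252]]
```

View pics/w1.png

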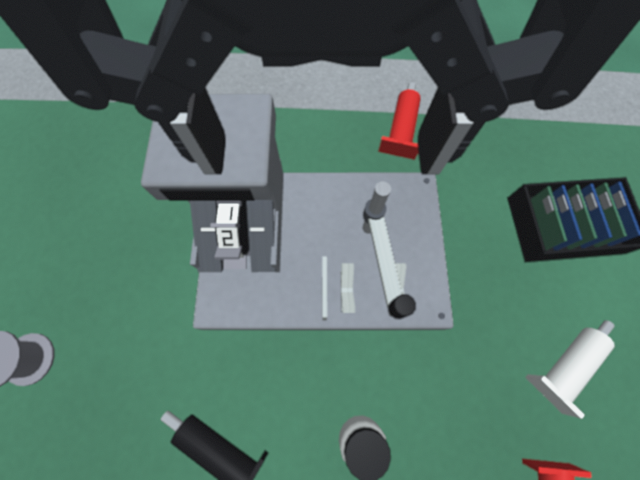

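Wrist view (rotated 180°): unit square-on, wheel at (228,225) with 1 and 2 visible, saddles at (348,288)/(400,275), stop plate (324,287), knob (401,306), post (380,190), white barrel (580,365). Enlarging to measure.

```bash
python3 - <<'E'
import numpy as np,sys
from h import crop
i=np.ascontiguousarray(np.load("w1.npy")[::-1,::-1])
crop(i,300,165,165,170,4.5,"pics/w1r.png"); crop(i,180,180,110,100,7,"pics/w1l.png")
crop(i,520,310,110,110,5,"pics/w1b.png")
E
```

```text
(no output)
```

View pics/w1r.png

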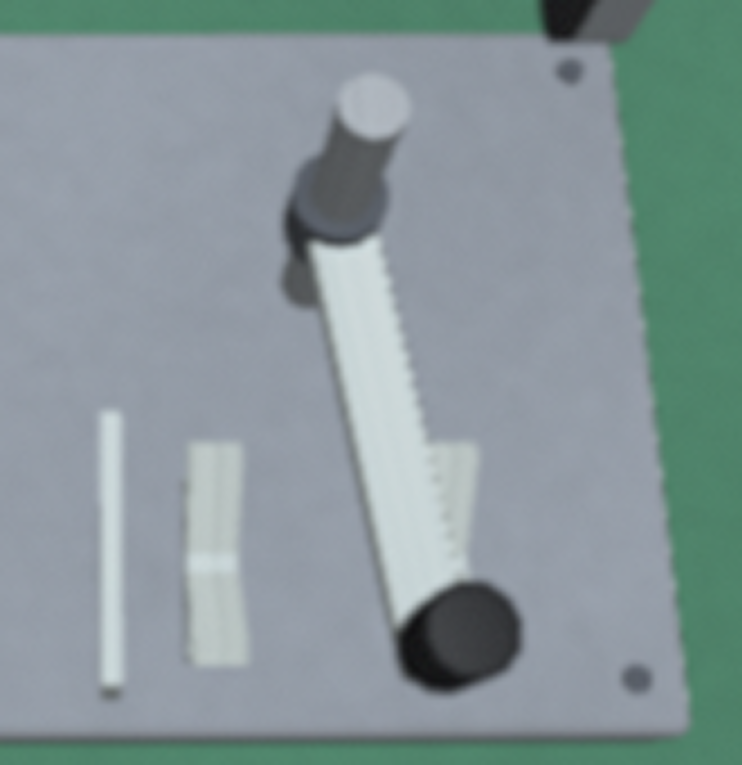

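View pics/w1l.png

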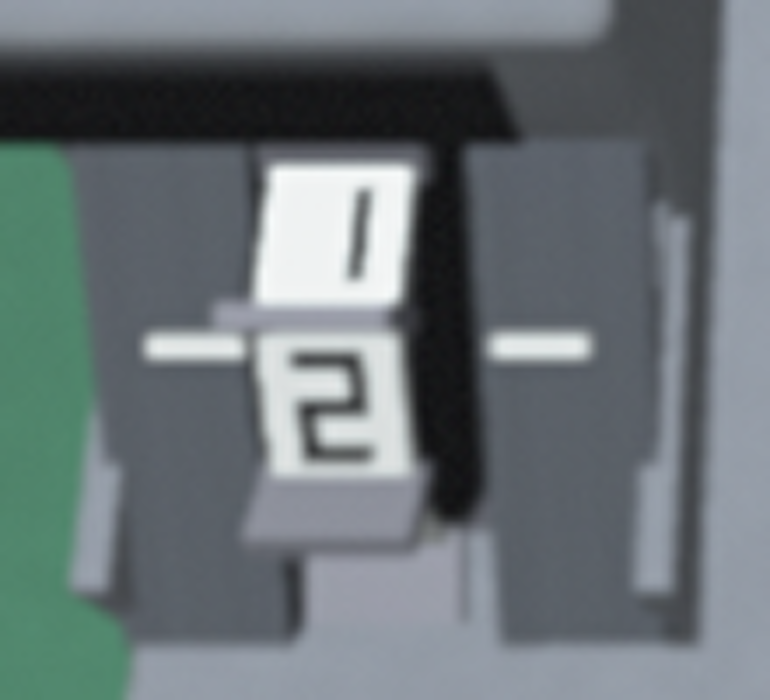

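View pics/w1b.png

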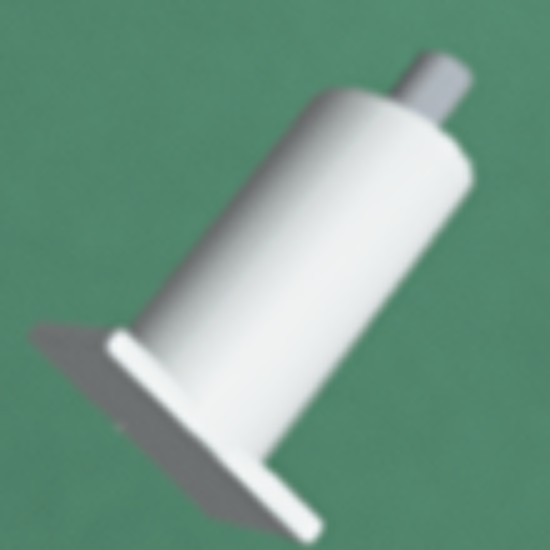

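```bash
cat > m1.py <<'E'
from h import *
from scipy.optimize import least_squares
f=grab_frame("wrist"); T=np.load("T1.npy")
def px(u,v,ox,oy,k): return (639-(ox+(u+.5)/k-.5), 479-(oy+(v+.5)/k-.5))
Rr=lambda u,v:px(u,v,300,165,4.5); L=lambda u,v:px(u,v,180,180,7); B=lambda u,v:px(u,v,520,310,5)
def W(p,z): return ray(f,[p],z,T)[0]
br=W(Rr(688,735),.03); tr=W(Rr(612,38),.03); bl=W((639-193.5,479-327),.03)
print("slab",br,tr,bl, np.linalg.norm(br-tr),np.linalg.norm(br-bl))
# yaw
yv=bl-br; yaw=np.arctan2(-yv[0],yv[1]); xv=tr-br; yaw2=np.arctan2(xv[1],xv[0]); print("yaw",np.degrees([yaw,yaw2]))
q=np.array([[-.1,-.165],[.115,-.165],[-.1,.155]]); P=np.array([br,tr,bl])[:,:2]
def res(p):
    c,s=np.cos(p[2]),np.sin(p[2]); return (q@np.array([[c,s],[-s,c]])+p[:2]-P).ravel()
s=least_squares(res,[.61,-.04,.05]); print("unit",s.x,s.fun*1e3)
c,sn=np.cos(s.x[2]),np.sin(s.x[2]); Ru=np.array([[c,-sn],[sn,c]])
U=lambda w:(Ru.T@(w[:2]-s.x[:2])*1e3).round(1)
for n,p,z in [("post",Rr(374,106),.145),("knob",Rr(473,630),.126),("stopA",Rr(124,412),.07),("stopB",Rr(124,685),.07),
  ("slA",Rr(190,443),.062),("slA2",Rr(244,441),.062),("slB",Rr(187,665),.062),("slB2",Rr(248,665),.062),("srA2",Rr(478,443),.062),
  ("markL",L(196,347),.0832),("markR",L(540,347),.0832),("hood",L(260,140),.157)]:
    w=W(p,z); print(n,w.round(4),U(w))
for n,p,z in [("noz tip top",B(452,72),.024),("ear a",B(118,345),.035),("ear b",B(312,530),.035),("cyl",B(300,280),.036)]: print(n,W(p,z).round(4))
E
python3 m1.py
```

```text
slab [ 0.5223318  -0.20194909  0.03      ] [ 0.73375547 -0.19309759  0.03      ] [0.50757537 0.11226812 0.03      ] 0.21160887936038042 0.31456351293969
yaw [2.68877689 2.39735388]
unit [ 0.61353059 -0.03469452  0.04562958] [-1.17085657 -2.13506104  2.18168955 -1.17960177 -1.01083298  3.3146628 ]
post [ 0.6469 -0.098   0.145 ] [ 30.4 -64.8]
knob [ 0.5343 -0.1216  0.126 ] [-83.1 -83.2]
stopA [ 0.5939 -0.0457  0.07  ] [-20.1 -10.1]
stopB [ 0.5245 -0.0488  0.07  ] [-89.6 -10.1]
slA [ 0.5886 -0.0635  0.062 ] [-26.3 -27.6]
slA2 [ 0.5898 -0.0777  0.062 ] [-25.7 -41.8]
slB [ 0.531  -0.0645  0.062 ] [-83.8 -26.1]
slB2 [ 0.5318 -0.0799  0.062 ] [-83.8 -41.4]
srA2 [ 0.5923 -0.1394  0.062 ] [ -25.9 -103.6]
markL [0.6157 0.0946 0.0832] [  8.1 129.1]
markR [0.6186 0.0374 0.0832] [ 8.3 71.8]
hood [0.6206 0.0628 0.157 ] [11.5 97.1]
noz tip top [ 0.5359 -0.4047  0.024 ]
ear a [ 0.4691 -0.3025  0.035 ]
ear b [ 0.4312 -0.342   0.035 ]
cyl [ 0.485  -0.3477  0.036 ]
```

```bash
cat >> h.py <<'E'
U0=np.array([.6135,-.0347]); YAW=2.65
_c,_s=np.cos(np.radians(YAW)),np.sin(np.radians(YAW)); RU=np.array([[_c,-_s],[_s,_c]])
def w(x,y,z): return np.array([*(RU@[x,y]+U0),z])   # unit frame (m) -> world
POST=np.array([.0304,-.0648]); SEAT=np.array([-.0546,-.0655])
def knob(th,z): return w(POST[0]-.115*np.cos(th),POST[1]-.115*np.sin(th),z)
def kyaw(th): return YAW+np.degrees(th)
E
python3 - <<'E'
from h import *
th=.161
fingers.gripper_to(1.0)
r.movep(knob(th,.20),[180,0,kyaw(th)])
r.line_to(knob(th,.100),speed=.12)
fingers.gripper_to(0.0); print("w",status.read_gripper_width(),status.read_ft_force())
r.line_to(knob(th,.104),speed=.05)
for t in np.linspace(th,1.65,9)[1:]:
    r.line_to(knob(t,.104),speed=.12,frame=[180,0,kyaw(t)])
print(status.read_ft_force(),status.read_gripper_width(),status.read_position())
r.line_to(knob(1.65,.100),speed=.05)
fingers.gripper_to(1.0)
r.line_to(knob(1.65,.22),speed=.2)
f=grab_frame("top"); crop(f["img"],235,165,190,140,4,"pics/topc.png"); print(status.read_clock())
E
```

```text
w 0.23738197698092123 [-1.82715257  0.34557322  4.42073708]
[  0.87620654 -12.32929444  -3.96158163] 0.23432219937439502 [ 0.66138665 -0.21266466  0.1040882 ]
12.6167
```

View pics/topc.png

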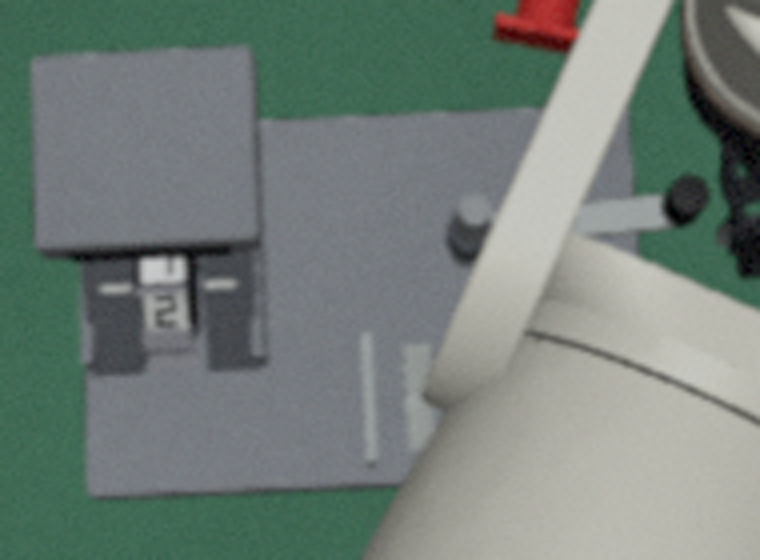

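Clamp bar now points to the unit's right (knob at crop (686,200)). Next is the barrel; I'll hover over it for a close check.

```bash
python3 - <<'E'
from h import *
r.movep([.483,-.3536,.20],[180,0,136])
T=tool(); f=grab_frame("wrist"); np.save("T2.npy",T); im=f["img"].copy()
d=np.array([.7196,-.6944]); c=np.array([.483,-.3536]); n=np.array([d[1],-d[0]])
pts=[[*(c+.075*d),.018],[*(c-.047*d+.029*n),.035],[*(c-.047*d-.029*n),.035],[*(c),.036],[*(c+.05*d),.018]]
for p in proj(f,pts,T): cv2.circle(im,tuple(int(round(v)) for v in p),3,(255,0,0),-1)
cv2.imwrite("pics/w2.png",im[:,:,::-1])
for m in spotter.silhouettes("barrel_center","wrist"): print(m["p"],m["box"])
print(status.read_clock())
E
```

```text
0.72 [629.7, 270.8, 8.3, 40.3]
0.67 [284.2, 165.4, 66.7, 125.1]
0.55 [167.9, 0.0, 122.7, 126.3]
13.7083
```

View pics/w2.png

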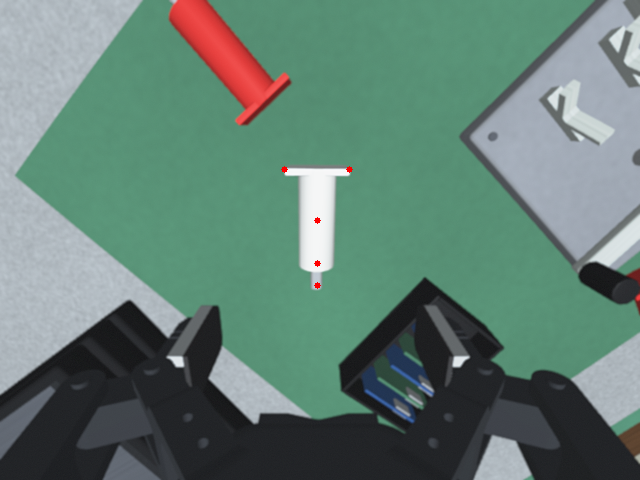

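Model points overlay well on the white barrel (ears (317,171), tip (317,289)). It needs about a 1.5 mm shift toward the nozzle. Gripping now.

```bash
python3 - <<'E'
from h import *
d=np.array([.7196,-.6944]); c=np.array([.483,-.3536])+.0015*d
r.line_to([*c,.05],speed=.2)
r.line_to([*c,.005],speed=.08,threshold=15)
print(status.read_position())
fingers.gripper_to(0.0); print("w",status.read_gripper_width(),status.read_ft_force())
r.line_to([*c,.15],speed=.15); print("w",status.read_gripper_width())
s=w(*SEAT,.15)
r.movep(s,[180,0,90+YAW]); 
T=tool(); f=grab_frame("wrist"); np.save("T3.npy",T); cv2.imwrite("pics/w3.png",f["img"][:,:,::-1])
f=grab_frame("side"); crop(f["img"],190,160,220,180,3.5,"pics/s3.png")
print(status.read_position(),status.read_tool_rot(),status.read_clock())
E
```

```text
[ 0.48417892 -0.35475096  0.00507557]
w 0.4012601800924375 [-0.95719732  1.3355958   5.96540595]
w 0.4025624386960906
[ 0.56186922 -0.10353551  0.14977214] [-1.79981760e+02  2.61878932e-03  9.26344108e+01] 18.2083
```

View pics/w3.png

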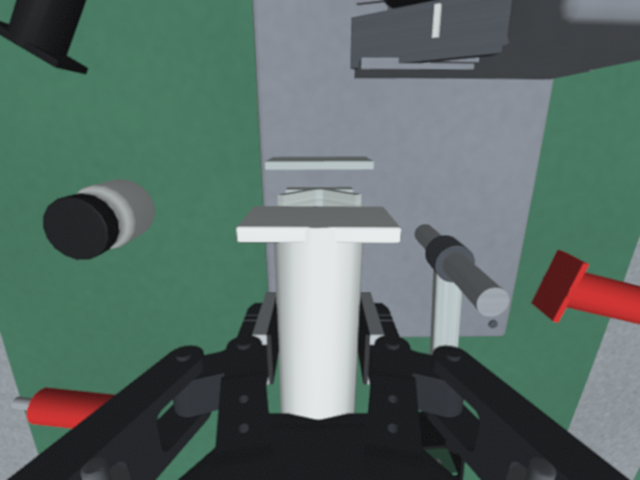

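View pics/s3.png

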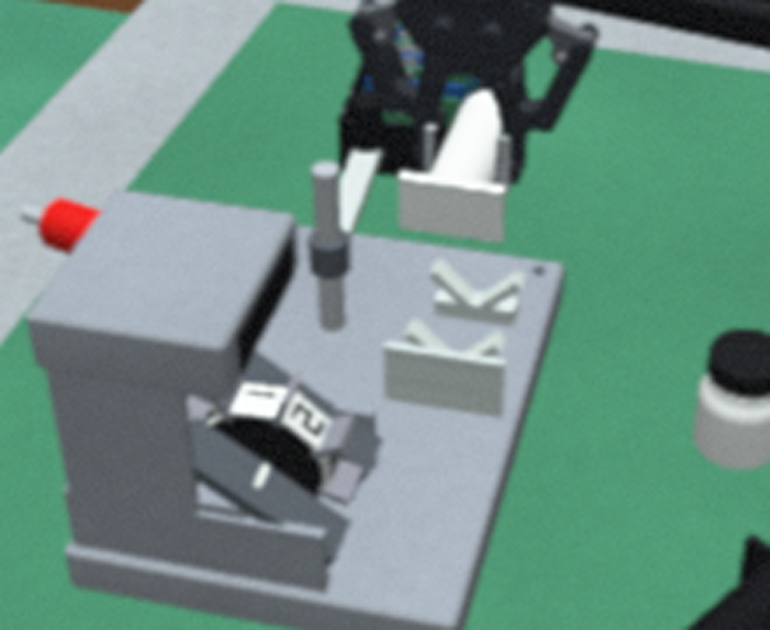

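```bash
python3 - <<'E'
from h import *
f=grab_frame("wrist");T=np.load("T3.npy")
for n,p in [("ear in",w(SEAT[0],SEAT[1]+.044,.18)),("ear out",w(SEAT[0],SEAT[1]+.05,.18)),("earbot out",w(SEAT[0],SEAT[1]+.05,.146)),("stop face top",w(SEAT[0],SEAT[1]+.056,.07)),("stop back L",w(SEAT[0]-.035,SEAT[1]+.061,.07)),("saddle outer",w(SEAT[0]-.025,SEAT[1]+.038,.062))]: print(n,proj(f,p,T))
im=f["img"]; crop(im,225,140,190,120,4.2,"pics/w3c.png")
E
```

```text
ear in [[318.99133129 240.96473778]]
ear out [[319.02033649 224.37752718]]
earbot out [[318.8664575  203.39015347]]
stop face top [[318.69764747 169.37972615]]
stop back L [[264.22149936 161.5068916 ]]
saddle outer [[282.17007176 194.6292609 ]]
```

View pics/w3c.png

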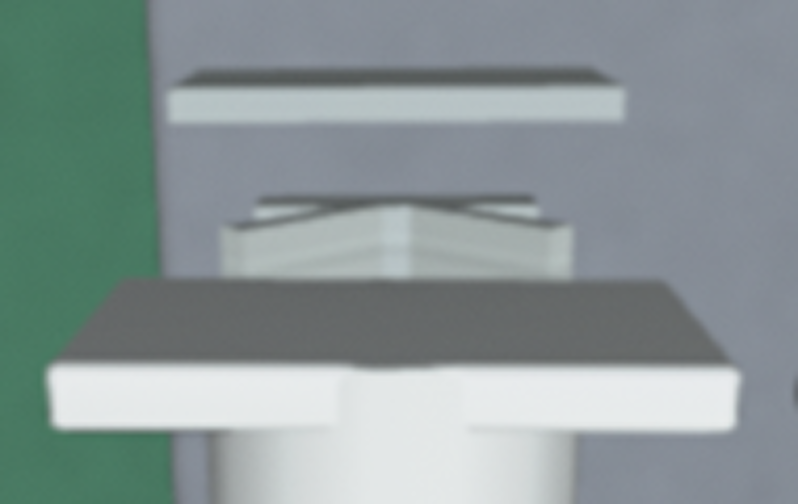

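Offsets are all within 1 mm of the prediction: ear edge v≈227 (predicted 224), stop face v=169 (predicted 169.4). Lowering now.

```bash
python3 - <<'E'
from h import *
p=w(SEAT[0],SEAT[1]+.0007,0)
r.line_to([*p[:2],.075],speed=.12)
f0=status.read_ft_force()
hit=r.line_to([*p[:2],.0512],speed=.035,threshold=12); print(hit,status.read_position(),f0,status.read_ft_force())
fingers.gripper_to(1.0)
r.line_to([*p[:2],.17],speed=.15)
T=tool(); f=grab_frame("wrist"); np.save("T4.npy",T); cv2.imwrite("pics/w4.png",f["img"][:,:,::-1])
s=grab_frame("side"); crop(s["img"],190,160,220,180,3.5,"pics/s4.png")
for n,q in [("ear in",w(SEAT[0],SEAT[1]+.044,.082)),("ear out",w(SEAT[0],SEAT[1]+.05,.082)),("tip",w(SEAT[0],SEAT[1]-.075,.065))]: print(n,proj(f,q,T))
print(status.read_clock())
E
```

```text
True [ 0.56246469 -0.10194109  0.05280517] [ 0.09805561  0.49675484 -0.37470398] [3.61097728 0.00431886 0.95163334]
ear in [[319.12652256 188.16162887]]
ear out [[319.13465495 179.28664443]]
tip [[318.96926304 326.43567753]]
21.2417
```

View pics/w4.png

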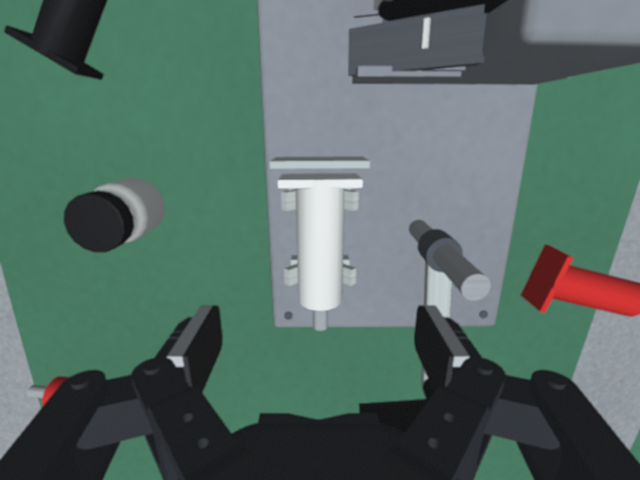

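View pics/s4.png

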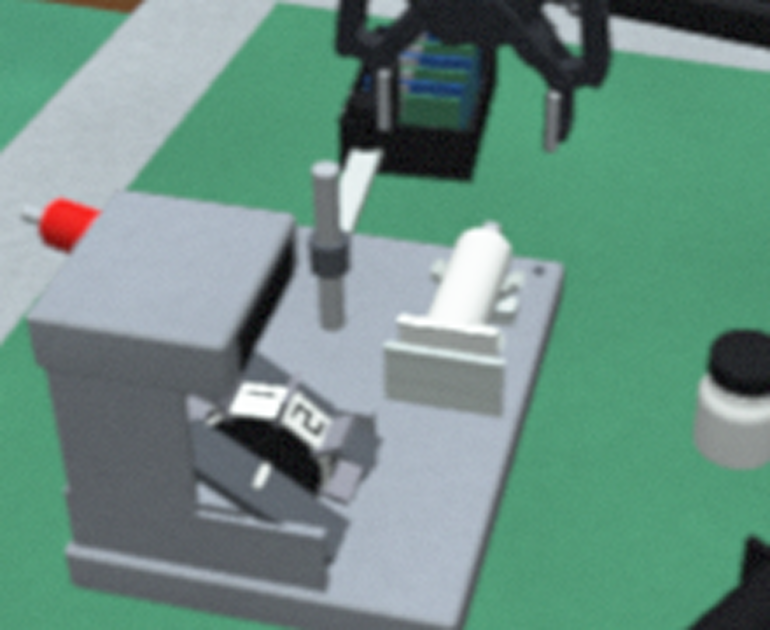

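Barrel lies in the saddles with its ears in the gap (wrist view ears (320,184), predicted 179–188; tip at (320,328), predicted 326). Now the clamp.

```bash
python3 - <<'E'
from h import *
th=1.65
p=status.read_position(); r.line_to([p[0],p[1],.21],speed=.2)
r.movep(knob(th,.20),[180,0,kyaw(th)])
r.line_to(knob(th,.100),speed=.15)
fingers.gripper_to(0.0); print("w",status.read_gripper_width())
r.line_to(knob(th,.118),speed=.06); print(status.read_ft_force())
for t in np.linspace(th,0.0,9)[1:]:
    r.line_to(knob(t,.118),speed=.12,frame=[180,0,kyaw(t)])
print(status.read_ft_force(),status.read_gripper_width(),status.read_position())
s=grab_frame("side"); crop(s["img"],190,160,220,180,3.5,"pics/s5.png"); print(status.read_clock())
E
```

```text
w 0.24190909211233697
[ 0.44014631  0.97711109 -4.84727583]
[ 6.4782795  -3.58287851 -4.89736972] 0.23983019218482016 [ 0.53344937 -0.10418028  0.11866628]
27.0333
```

View pics/s5.png

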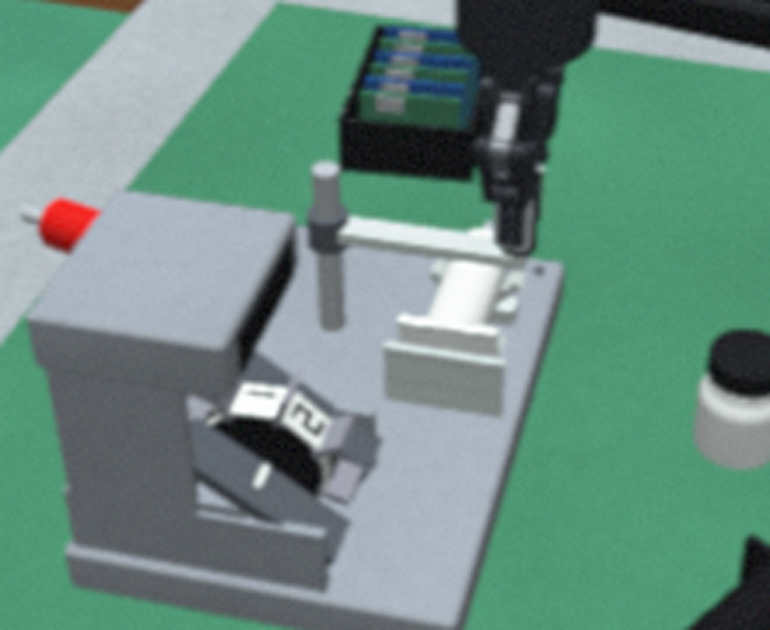

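Bar is lifted, square across above the barrel. Letting it down, then looking at the wheel.

```bash
cat >> h.py <<'E'
# wheel axle: from mark midpoint (world) at n*10mm
_m=np.array([.61715,.0660,.0832]); NN=np.array([*(RU@[-.5736,0]),.8192]); TT=np.array([*(RU@[.8192,0]),.5736]); YY=np.array([*(RU@[0,1.]),0])
AX=_m-.010*NN; AX[2]=.075
def wp(t,n,y=0): return AX+t*TT+n*NN+y*YY
ORI=Ro.from_matrix(np.c_[-TT,YY,-NN]).as_euler('xyz',degrees=True)
E
python3 - <<'E'
from h import *
r.line_to(knob(0,.1045),speed=.06); print(status.read_ft_force())
fingers.gripper_to(1.0)
r.line_to(knob(0,.22),speed=.2)
print(AX,ORI,kinematics.ik(wp(0,.13),ORI),kinematics.ik(wp(-.03,.042),ORI),kinematics.ik(wp(.02,.042),ORI))
r.movep(wp(0,.14),ORI)
T=tool(); f=grab_frame("wrist"); np.save("T6.npy",T); np.save("w6.npy",f["img"]); cv2.imwrite("pics/w6.png",f["img"][::-1,::-1,::-1])
s=grab_frame("side"); crop(s["img"],190,160,220,180,3.5,"pics/s6.png"); print(status.read_clock())
E
```

```text
[ 9.46143696 -3.82690213 -3.83415061]
[0.62287987 0.0662652  0.075     ] [ 180.           34.99952997 -177.35      ] [ -3.56977915 -13.54612346 116.32580076   5.27755027  42.50077761
 -98.99755361] [  -3.15277643   -3.9735159   119.75224341    6.75669548   29.53086552
 -100.64428083] [ -2.59707287  -1.06184848 113.14169747   5.50370613  33.15468655
 -98.91405287]
31.4583
```

View pics/w6.png

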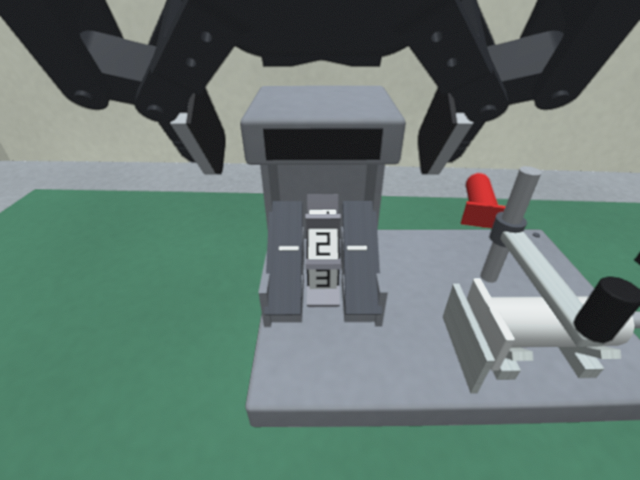

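View pics/s6.png

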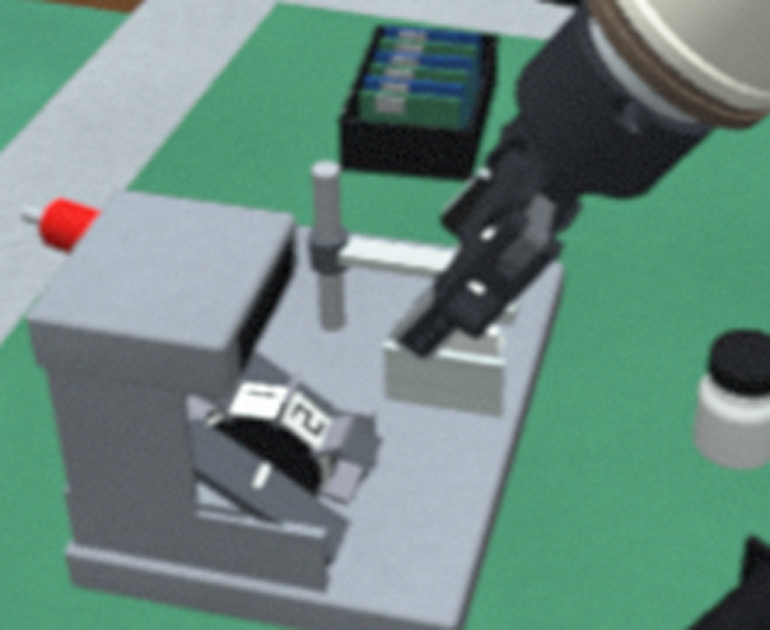

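Bar rests across the barrel, and 2 is nearly at the marks. I'll fit the wheel angle by overlay.

```bash
cat >> h.py <<'E'
def rib(k,q,rad,dn=0,y=0): # rib between k and k+1, q rad
    a=q-(k+.5)*np.pi/4; return wp(rad*np.sin(a)+dn*np.cos(a),rad*np.cos(a)-dn*np.sin(a),y)
def overlay(f,T,q,name,ks,x=255,y=185,w_=140,h_=150,K=5):
    im=np.ascontiguousarray(f["img"][::-1,::-1]); big=cv2.resize(im[y:y+h_,x:x+w_],None,fx=K,fy=K,interpolation=cv2.INTER_CUBIC)
    def P(X):
        p=proj(f,X,T)[0]; return (int(((639-p[0])-x+.5)*K-.5),int(((479-p[1])-y+.5)*K-.5))
    for k in ks:
        for rad,c in ((.05,(255,0,0)),(.036,(0,0,255))):
            for s in (-1,1): cv2.line(big,P(rib(k,q,rad,s*.002,-.013)),P(rib(k,q,rad,s*.002,.013)),c,1)
    for s in (-1,1): cv2.line(big,P(wp(0,.010,s*.018)),P(wp(0,.010,s*.038)),(255,255,0),1)
    cv2.imwrite(name,big[:,:,::-1])
E
python3 - <<'E'
from h import *
f=grab_frame("wrist");T=np.load("T6.npy"); f["img"]=np.load("w6.npy")
overlay(f,T,np.radians(88),"pics/ov1.png",(1,2))
E
```

```text
(no output)
```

View pics/ov1.png

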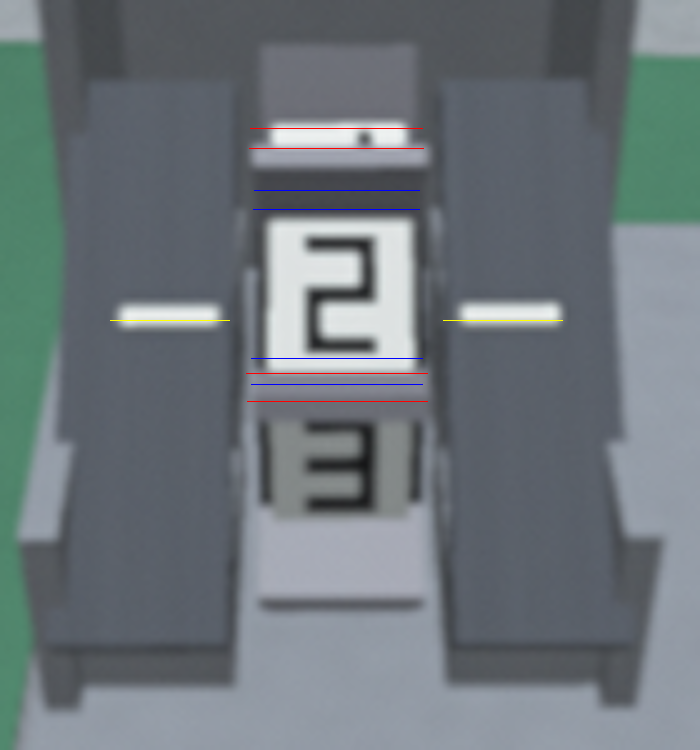

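```bash
sed -i 's/^AX=.*/AX=_m-.010*NN; AX[2]=.075; AX=AX+.0008*TT/' h.py; python3 - <<'E'
from h import *
f=grab_frame("wrist");T=np.load("T6.npy"); f["img"]=np.load("w6.npy")
overlay(f,T,np.radians(83),"pics/ov2.png",(1,2,3))
E
```

```text
(no output)
```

View pics/ov2.png

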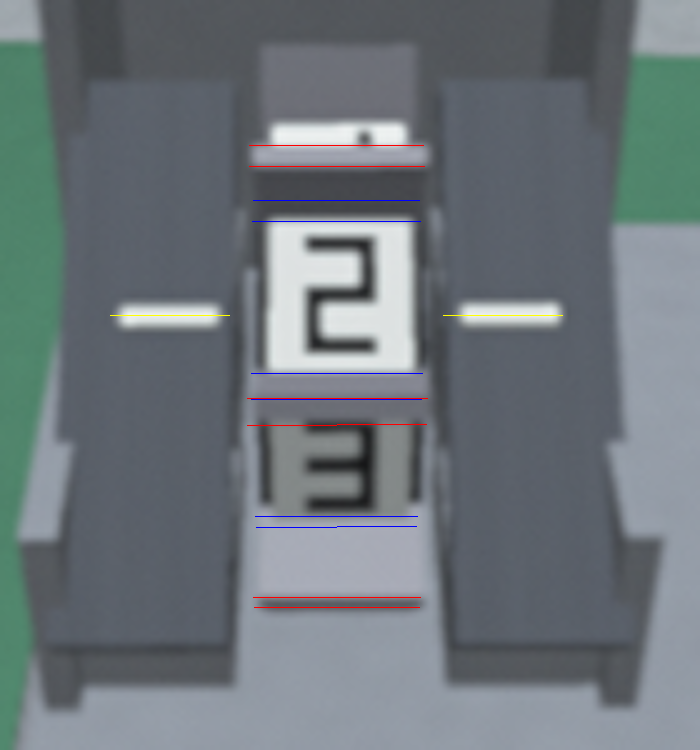

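Overlay at q≈83–84° matches; three rib pushes of about 59°, 45° and 37.5° are needed.

```bash
cat >> h.py <<'E'
def ctr(phi,h=.039,half=.011):
    a=np.radians(phi); return (h*np.sin(a)-.002)/np.cos(a)-half
E
python3 - <<'E'
from h import *
fingers.gripper_to(0.0)
h=.039
r.line_to(wp(-.043,.075),speed=.2)
print(r.line_to(wp(-.043,h),speed=.1,threshold=12))
print(r.line_to(wp(ctr(30),h),speed=.08,threshold=15),status.read_position()-wp(ctr(30),h),status.read_ft_force())
r.line_to(wp(ctr(30)-.004,h),speed=.08)
r.line_to(wp(ctr(30)-.004,.14),speed=.2)
T=tool(); f=grab_frame("wrist"); np.save("T7.npy",T); np.save("w7.npy",f["img"])
overlay(f,T,np.radians(142.5),"pics/ov3.png",(2,3,4)); print(status.read_clock())
E
```

```text
False
False [-2.57353671e-04  2.22739302e-05 -2.18280684e-04] [-0.08206715 -0.1461288   0.37316926]
35.1333
```

View pics/ov3.png

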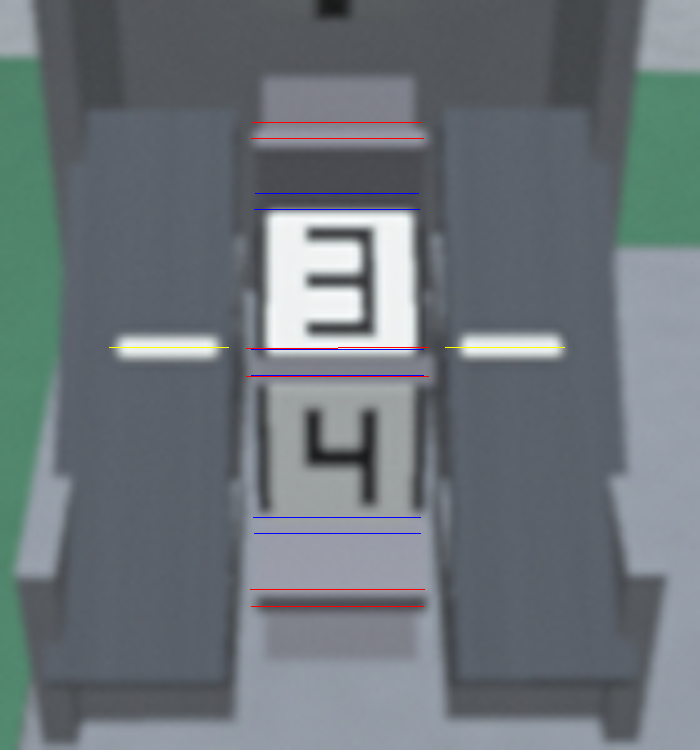

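Now 3→4 region, q≈141° (about 1.5° short of the prediction). Doing strokes two and three.

```bash
python3 - <<'E'
from h import *
h=.039
for tgt in (31,24):
    r.line_to(wp(-.033,.065),speed=.25)
    print(r.line_to(wp(-.033,h),speed=.1,threshold=12))
    print(r.line_to(wp(ctr(tgt),h),speed=.08,threshold=15))
    r.line_to(wp(ctr(tgt)-.004,h),speed=.08)
    r.line_to(wp(ctr(tgt)-.004,.065 if tgt>30 else .14),speed=.2)
T=tool(); f=grab_frame("wrist"); np.save("T8.npy",T); np.save("w8.npy",f["img"])
overlay(f,T,np.radians(225),"pics/ov4.png",(4,5,6)); cv2.imwrite("pics/w8.png",f["img"][::-1,::-1,::-1]); print(status.read_clock())
E
```

```text
False
False
False
False
39.5417
```

View pics/ov4.png

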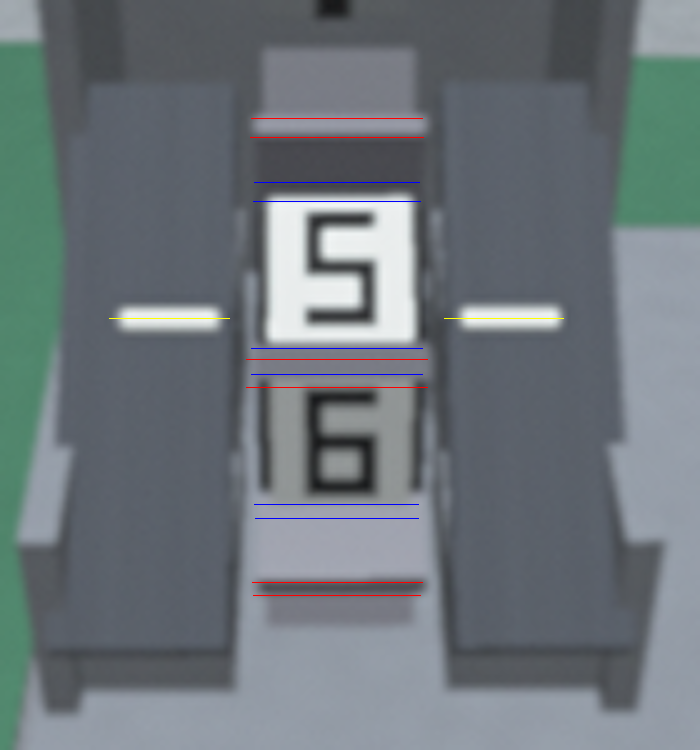

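View pics/w8.png

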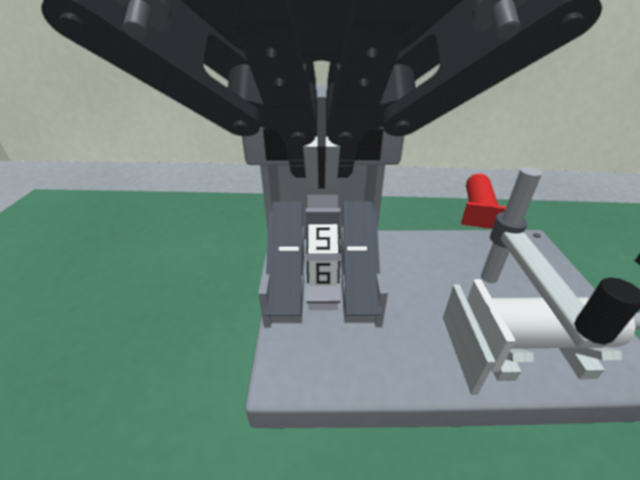

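5 is at the marks, within about 2°. Retreating, then a final check of clamp and barrel.

```bash
python3 - <<'E'
from h import *
r.line_to(wp(-.03,.20),speed=.25)
r.movep([0.50,-0.08,0.31],[180,0,-177])
T=tool(); f=grab_frame("wrist"); im=np.ascontiguousarray(f["img"][::-1,::-1]).copy()
K=4;ox,oy=270,110; 
S=cv2.resize(im[oy:oy+150,ox:ox+200],None,fx=K,fy=K,interpolation=cv2.INTER_CUBIC)
def P(X):
    p=proj(f,X,T)[0]; return (int((639-p[0]-ox+.5)*K),int((479-p[1]-oy+.5)*K))
for X,c in [(knob(0,.129),(255,0,0)),(w(*POST,.145),(255,0,0)),(w(SEAT[0],SEAT[1]-.075,.065),(255,0,255)),(w(SEAT[0]+.029,SEAT[1]+.047,.082),(255,0,255)),(w(SEAT[0]-.029,SEAT[1]+.047,.082),(255,0,255)),(knob(.12,.129),(255,255,0)),(knob(0,.126),(0,255,0)),(knob(0,.133),(0,0,255))]: cv2.circle(S,P(X),4,c,-1)
cv2.imwrite("pics/fin.png",S[:,:,::-1])
t=grab_frame("top"); cv2.imwrite("pics/topf.png",t["img"][:,:,::-1])
s=grab_frame("side"); crop(s["img"],190,160,220,180,3.5,"pics/sf.png"); print(status.read_clock())
E
```

```text
40.9667
```

View pics/fin.png

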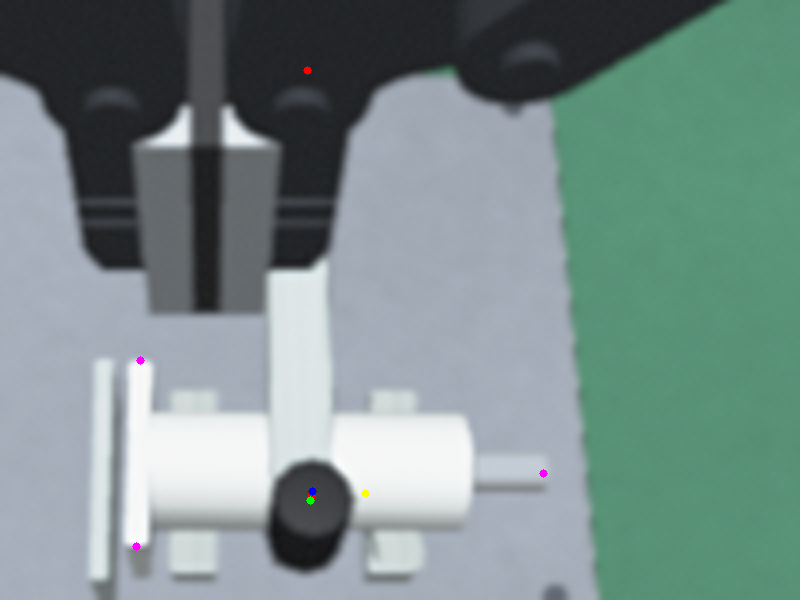

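View pics/sf.png

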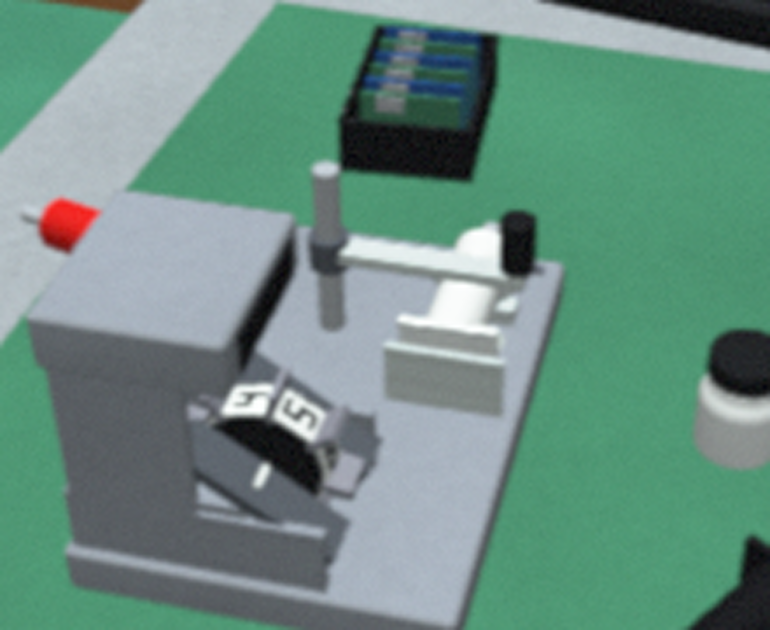

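View pics/topf.png

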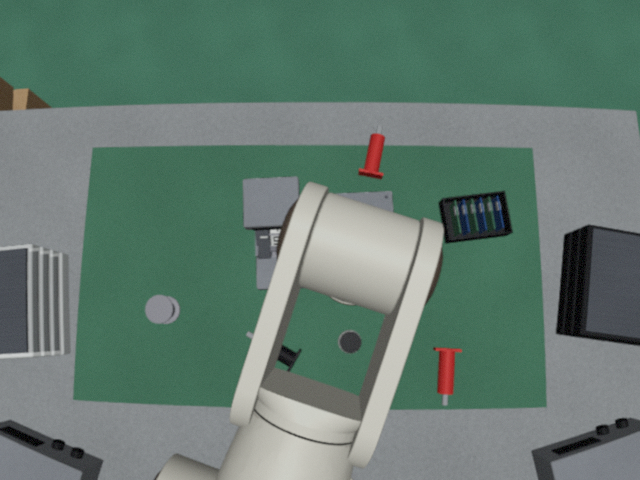

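All checks agree: knob at crop (312,498) on the predicted zero-turn point, ears and nozzle on their predicted points, 5 at the marks, and reel, jar and tray unmoved.

```bash
python3 - <<'E'
from plant import *
r.wait(0.5); print(status.read_ft_force(),status.read_clock()); r.sign_off()
E
```

```text
[-0.1392308   0.36382786 -0.77678964] 41.4667
the job is handed in; nothing more can be done
```

The flux barrel is loaded and clamped, the wheel is set to 5, and I handed the job in at 41.5 s of the 72 s allowed. The sign-off reports no verdict, so everything below comes from my own last pictures.

- **Clamp bar:** I turned it aside by the knob to about 1.65 rad. After seating the barrel I lifted it about 18 mm, swung it back and let it down. The knob ended within about 1 mm of where it should be at zero turn, with the bar resting on the barrel.
- **Barrel:** The ears and nozzle tip are within about 1 to 2 mm of their expected places, ears in the gap and nozzle to the unit's right. On the way down the force stop tripped about 1.6 mm early, so I released it there and it settled into the saddles.
- **Wheel:** Three pushes on the ribs took it from about 1.85 to 5. The picture fit puts it within about 2° of exact, against 8.5° allowed.
- **Bystanders:** The reel, jar and tray show no movement in the last overhead picture. The arm is clear and touching nothing.

**Not measured or not matching:**
- I could not read the clamp's force on the barrel directly; I judged it from the bar's height and the spring.
- The slab measured about 1.6% smaller than given. I placed the parts from the post, stop plate and saddles instead, and these agreed to about 1 to 2 mm; the saddles' apparent length and far edge were 3 to 8 mm out because their front faces showed.

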